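# Stack sawn sample ingots head to tail and crosswise

## Task

Continue the stack on the blue board: set the aluminium ingot that lies wide face up, as it is, close alongside the one already on the board, long side to long side with the ends level, so that the tapers nest into one flat layer. Then lay the remaining aluminium ingot, wide face down, flat and crosswise on top, centred over the pair so that it bears on both. Set them down rather than dropping them, and leave the brass ingot where it is.

Things in the scene. Friction and masses are not known exactly. Their poses are not given: they have to be found in the camera images.
- base_ingot: Aluminium ingot 60 mm long, 28 mm high, wide face 42 mm (blue spot), narrow face 28 mm, sloping long sides, square parallel ends. Origin at the solid's centre; x along the length, z from wide to narrow face. Loose, wide face down near the middle of a fixed blue board (220 x 220 x 6 mm), origin 20 mm high, z up. A nested neighbour's centre line is 35 mm from its own, on either side; a few mm of gap is fine.
- inverted_ingot: Aluminium ingot 60 mm long, 28 mm high, wide face 42 mm (blue spot), narrow face 28 mm, sloping long sides, square parallel ends. Origin at the solid's centre; x along the length, z from wide to narrow face. On the bench upside down: wide face and spot up, z down, origin 14 mm high. About 0.16 kg; grip it by the two ends.
- cross_ingot: Aluminium ingot 60 mm long, 28 mm high, wide face 42 mm (blue spot), narrow face 28 mm, sloping long sides, square parallel ends. Origin at the solid's centre; x along the length, z from wide to narrow face. On the bench wide face down: narrow face up, z up, origin 14 mm high. About 0.16 kg; grip it by the two ends.
- brass_ingot: Bystander: brass ingot 60 mm long, 28 mm high, wide face 42 mm (red spot), narrow face 28 mm, sloping long sides, square parallel ends. Origin at the solid's centre; x along the length, z from wide to narrow face. On the bench, wide face up, z down, 0.5 kg. A 170 mm tall glass flask and a white handheld meter stand beyond the loose ingots.
There are look-alikes about, which are no part of the job. What is shaped like the cross_ingot but green is not meant. Leave any purple look-alike of the inverted_ingot alone.

How it is judged:
By the outcome, as a careful person would: the job done as asked, in the order asked, and still so for the second after the job is handed in, with the robot touching nothing.
It also fails if it takes over 53 s, if anything falls off the work surface, if the arm or the gripper's body presses on something with over 40 N, if the wrist force passes 120 N, or if a joint passes its speed limit or range.

## Robot

A 7-joint arm with a two-finger parallel gripper is mounted at the origin on the work surface. World frame = base frame: x ahead of the robot, y to its left, z up, the work surface at z = 0. Lengths are in m, angles in rad, forces in N, time in s.
With the tool pointing down it reaches from about 0.4 to 0.875 m from the base axis. Payload 4.4 kg.
Tool frame: the origin (TCP) lies midway between the tips of the shut fingers; the grasp point (between the pads) lies 19 mm behind it (r.hold_point_z is the distance from the TCP to the grasp point, in m); z points along the fingers, y is the line along which they close (so a half turn about z gives the same grasp; the last joint's range is limited). The gripper opens to 85 mm and grips with 20 to 120 N. Pads are 22 mm wide; open, the fingers measure 114 mm over their backs; the gripper's body (76 mm by 85 mm) begins 54 mm behind the grasp point. The pads swing forward as they close: fully open they stand 13 mm farther back than shut.
Start: joints at [1.13, 0.628, 0.038, 1.517, -0.027, 0.996, -0.02], TCP at [0.238, -0.605, 0.203] pointing down, gripper open.
Joint ranges: [-3.06, 3.06], [-0.37, 2.12], [-1.25, 1.32], [0.18, 2.47], [-1.1, 4.24], [0.23, 1.98], [-2.94, 2.94]. Speed limits (rad/s): [2.57, 2.57, 3.14, 3.14, 3.14, 3.14, 3.14].

## Interface

Orientations are given as [roll, pitch, yaw] about the fixed x, y, z axes, in that order (R = Rz(yaw) Ry(pitch) Rx(roll)).
In Python, from cell import r gives the robot as it stands.
- The arm moves only by the shell command python3 -m inch 'ROWS' [FORCE]. ROWS is text: rows parted by semicolons, each of 5 numbers parted by spaces: the shift along the world's x, y, z in m, then the turn about the world's z in rad, then the opening, from 0 (shut) to 1 (fully open). In form: x y z yaw grip; .... A call has 1 to 5 rows; each row is the pose to reach, as a shift and turn from the pose commanded when the call began; what a row does not reach only later rows make up. A row lasts 1/8 s, in which the tool goes at most 62.5 mm and 10.7 degrees, less where a joint would pass 70% of its speed; a pose out of reach is approached as far as the arm can. A call with a gripper value outside its range is refused whole. The fingers move at their own pace and stop on an object; FORCE is the grip in N (left out, the last holds). Time passes only in rows, so rows that repeat a pose let the fingers close. It gives the time, the measured TCP pose, the force, the opening and the grip force at its end, in the units of the state.
- r.sense(): the state, without advancing time (a new reading comes with each control period).
- r.read_camera(name): name is "scene" or "top"; returns a dict with "pixels" (384x512x3 uint8, red, green, blue), "vertical_fov" (degrees; the focal length in pixels is half the picture's height over the tangent of half this angle, whatever the lens; pixels are square), "cx", "cy" (the principal point, pixels), "k1" (the pictures are not rectified: a ray, as slopes to the right and down, at radius r is drawn at 1 + k1 r^2 times it, then the intrinsics apply), "origin" and "attitude" of the camera in the world. Camera axes: x right, y down, z forward; pixel columns grow to the right and rows downward; lengths in m; the calibration is good to about 2 mm. A picture is of the moment at which its call begins. There is no depth.
- r.job_done(): hands the job in; it is judged then, once.
The state is a dict: "time_s": time; "joint_pos": joint angles; "joint_velocities": joint speeds; "tau": joint torques, N m; "position": TCP position; "ee_rot": TCP orientation; "wrist_force": force on the tool from outside, world axes, zero at the start; "wrist_torque": the same for the moment, N m; "width": finger opening in m; "grasp_force": force on a finger pad.
Only numpy, scipy, OpenCV 4.12 (cv2) and the standard library are available. Lean on these libraries where they do the work, as an engineer would, in place of code of your own. Each camera call takes 0.05 s, during which the arm holds its last target. There are 200 camera calls.

## Working session

There is one attempt and no reset: what is moved stays moved. The work goes in short steps, Python scripts to look and compute and a shell command to move; the robot and the scene stay as the last step left them, time stands still between calls to the robot, and variables do not carry over. Pictures are saved under pics/ and viewed, at most 10 in all, crops included, and the job is handed in when it is done.

```bash
ls; mkdir -p pics
python3 - <<'E'
from cell import r
import cv2
for n in("scene","top"):
    c=r.read_camera(n); cv2.imwrite(f"pics/{n}0.png",c["pixels"][:,:,::-1]); print({k:v for k,v in c.items() if k!="pixels"})
print(r.sense(),r.hold_point_z)
E
```

```text
pics
{'vertical_fov': 44.85107768589458, 'cx': 249.30480260211974, 'cy': 199.4826875930981, 'k1': -0.18991613621482306, 'origin': array([1.16849662, 0.53614226, 0.59812468]), 'attitude': array([-2.13086086, -0.02151785,  2.21371213])}
{'vertical_fov': 54.87354038127692, 'cx': 257.1951990200938, 'cy': 195.17772791160547, 'k1': 0.04188841986074271, 'origin': array([0.42251536, 0.02547437, 0.77835331]), 'attitude': array([-3.05176193e+00,  4.06570235e-04, -1.56493768e+00])}
{'time_s': 0.1, 'joint_pos': array([ 1.13020513,  0.62921421,  0.03843126,  1.518311  , -0.02702878,
        0.99632336, -0.02001476]), 'joint_velocities': array([-2.71742345e-04, -6.25903883e-04,  7.75918486e-04, -4.65409932e-03,
       -5.22976363e-05, -3.95362714e-04,  4.33001177e-04]), 'tau': array([ 2.93878737e-03, -5.64528179e+01,  1.23068165e+00, -1.93970990e+01,
        1.13320450e-02,  5.43554765e-03,  3.24539474e-05]), 'position': array([ 0.23776048, -0.60426918,  0.20229265]), 'ee_rot': array([-3.13985368e+00, -1.53781735e-05,  3.74770705e-01]), 'wrist_force': array([-0.21613175,  0.25098399,  0.26298855]), 'wrist_torque': array([-0.00365612,  0.0251454 , -0.03385688]), 'grasp_force': 0.0, 'width': 0.08529593195706721} 0.0187
```

View pics/top0.png

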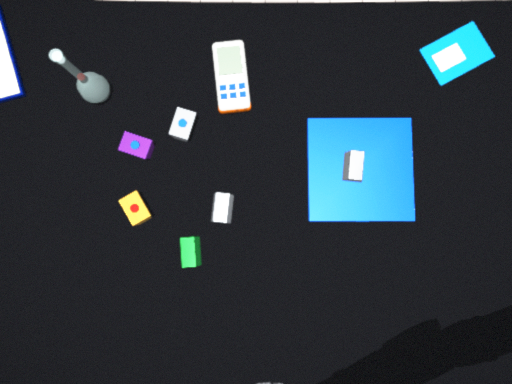

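View pics/scene0.png

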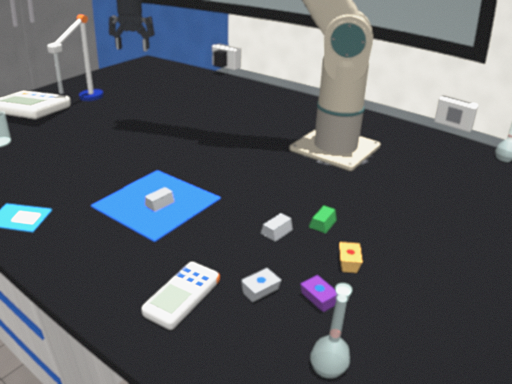

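Top view candidates:
- **inverted_ingot:** grey with blue spot at (183,124). The look-alikes are purple (136,145) and brass (135,208).
- **cross_ingot:** grey, narrow face up, at (222,208). The look-alike is green (190,252).
- **base_ingot:** on the board at (354,166).

The flask is at (93,87) and the meter at (231,76).

```bash
cat > h.py <<'E'
import numpy as np,cv2
from scipy.spatial.transform import Rotation as R
def K(c):
    f=c["pixels"].shape[0]/2/np.tan(np.radians(c["vertical_fov"]/2)); return np.array([[f,0,c["cx"]],[0,f,c["cy"]],[0,0,1.]]),np.array([c["k1"],0,0,0,0.])
def cast(c,px,z):
    k,d=K(c); n=cv2.undistortPoints(np.array(px,float).reshape(-1,1,2),k,d).reshape(-1,2)
    # exact inverse of r(1+k1 r^2)
    D=R.from_euler("xyz",c["attitude"]).apply(np.c_[n,np.ones(len(n))]); o=c["origin"]
    return o+D*((z-o[2])/D[:,2])[:,None]
def face(c,seed,z,thr,half=32,S=8):
    """bright top-face rectangle near seed -> centre, long-axis yaw, size"""
    x,y=seed; p=c["pixels"][y-half:y+half,x-half:x+half].astype(np.float32)
    up=cv2.resize(p,None,fx=S,fy=S,interpolation=cv2.INTER_CUBIC)
    m=(thr(up)).astype(np.uint8)
    cs,_=cv2.findContours(m,cv2.RETR_EXTERNAL,cv2.CHAIN_APPROX_NONE)
    q=max(cs,key=cv2.contourArea).reshape(-1,2)
    px=(q+.5)/S-.5+[x-half,y-half]
    W=cast(c,px,z)[:,:2]
    (cx,cy),(w,h),a=cv2.minAreaRect((W*1000).astype(np.float32))
    if w<h: a+=90; w,h=h,w
    return np.round([cx,cy,w,h,(a+90)%180-90],1),up
E
python3 - <<'E'
from cell import r
from h import *
c=r.read_camera("top")
out=[]
for n,s,z,t in(("inv",(183,124),.028,lambda u:u.max(2)>120),("cross",(222,208),.028,lambda u:u.min(2)>150),("base",(354,166),.034,lambda u:u[:,:,0]>140),("brass",(135,208),.028,lambda u:u.max(2)>120)):
    f,up=face(c,s,z,t); m=np.uint8(t(up.clip(0,255)))
    print(n,f); v=up.clip(0,255).astype(np.uint8)[:,:,::-1].copy()
    cs,_=cv2.findContours(m,0,2); cv2.drawContours(v,cs,-1,(0,0,255),1); out.append(v[::2,::2] if 0 else cv2.resize(v,(300,300)))
cv2.imwrite("pics/crop.png",np.vstack([np.hstack(out[:2]),np.hstack(out[2:])]))
print(cast(c,[(222,208),(231,110),(214,45),(250,110)],.028))
E
```

```text
inv [639.  182.5  63.4  43.9 -16.6]
cross [465.5  99.9  61.9  32.1  -5.7]
base [ 553.  -173.    62.5   31.4   -6.3]
brass [462.8 274.5  64.5  44.4  30.9]
[[0.46354865 0.09746826 0.028     ]
 [0.66726006 0.0815758  0.028     ]
 [0.80599741 0.11867505 0.028     ]
 [0.66752062 0.04214955 0.028     ]]
```

View pics/crop.png

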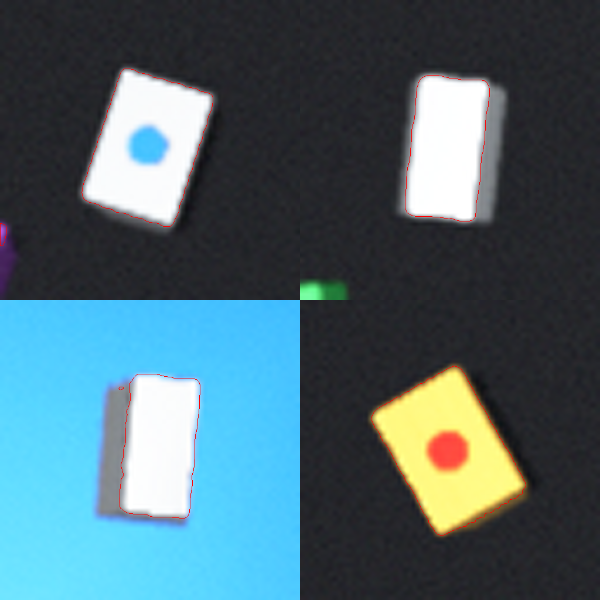

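The pictures match the description. The upside-down grey ingot with the blue spot is at (0.639, 0.182), yaw −17°. The grey narrow-up one is at (0.465, 0.100), and the base is at (0.553, −0.173), yaw about −5°. The purple, green and brass ones stay out of it. I'll approach the inverted ingot.

```bash
python3 -m inch '0.025 0.05 0 0.06 1;0.05 0.1 0 0.12 1;0.075 0.15 0 0.18 1;0.1 0.2 0 0.24 1;0.125 0.246 0 0.3 1'; python3 -m inch '0.025 0.05 0 0.06 1;0.05 0.1 0 0.12 1;0.075 0.15 0 0.18 1;0.1 0.2 0 0.24 1;0.125 0.246 0 0.3 1';python3 -m inch '0.025 0.05 0 0.06 1;0.05 0.1 0 0.12 1;0.075 0.15 0 0.18 1;0.1 0.2 0 0.24 1;0.125 0.246 0 0.3 1'; python3 -m inch '0.01 0.02 0 0 1;0.026 0.049 -0.05 0.006 1;0.026 0.049 -0.08 0.006 1;0.026 0.049 -0.08 0.006 1'
python3 - <<'E'
from cell import r
from h import *
c=r.read_camera("top");print(r.sense()["position"])
# better axis via moments, images taken w/o occlusion for cross/base
def mom(c,s,z,t,half=32,S=8):
    f,up=face(c,s,z,t); m=t(up); n,l,st,ce=cv2.connectedComponentsWithStats(m.astype(np.uint8)); k=1+np.argmax(st[1:,4])
    y,x=np.nonzero(l==k); W=cast(c,np.c_[(x+.5)/S-.5+s[0]-half,(y+.5)/S-.5+s[1]-half],z)[:,:2]
    v=np.linalg.eigh(np.cov(W.T))[1][:,1]; return W.mean(0)*1000,np.degrees(np.arctan(v[1]/v[0])),f
for t in (150,180,210): print(mom(c,(222,208),.028,lambda u:u.min(2)>t),mom(c,(354,166),.034,lambda u:u[:,:,0]>t))
E
```

```text
time_s: 0.78
position: [0.3635, -0.3569, 0.2031]
ee_rot: [-3.141, -0.0, 0.677]
wrist_force: [1.1, 0.4, 0.2]
width: 0.0857
grasp_force: 0.0
time_s: 1.4
position: [0.4885, -0.111, 0.2031]
ee_rot: [3.142, -0.0, 0.977]
wrist_force: [0.2, -0.3, -0.5]
width: 0.0854
grasp_force: 0.0
time_s: 2.02
position: [0.6134, 0.135, 0.2029]
ee_rot: [-3.141, 0.0, 1.277]
wrist_force: [0.6, -0.5, -0.3]
width: 0.0853
grasp_force: 0.0
time_s: 2.52
position: [0.6366, 0.1814, 0.12]
ee_rot: [-3.136, 0.004, 1.281]
wrist_force: [-0.1, -0.1, 1.2]
width: 0.0852
grasp_force: 0.0
[0.63829833 0.18152295 0.12226478]
(array([451.05676402, 111.75218939]), np.float64(3.94848928694152), array([453.7, 113.8,  36.3,  14.5,  12.2])) (array([ 552.50697862, -169.70667664]), np.float64(-9.481163671457516), array([ 553.4, -168.9,   62.7,   40.1,   -5.8]))
(array([452.2777457 , 113.09900167]), np.float64(-4.20092094871666), array([452.7, 112.4,  32.5,   9.1,  -3.2])) (array([ 552.8692263 , -173.38650567]), np.float64(-6.119986227982136), array([ 552.9, -173.4,   61.6,   30. ,   -6.1]))
(array([452.2805031 , 113.21565748]), np.float64(-4.948718003126685), array([452.3, 112.5,  31.2,   7.7,  -2.8])) (array([ 552.9439078 , -173.50324643]), np.float64(-5.981611138739911), array([ 552.9, -173.5,   60.6,   28.5,   -6.1]))
```

```bash
python3 -m inch '0 0 -0.04 0 1;0 0 -0.075 0 1;0 0 -0.1 0 1;0 0 -0.115 0 1;0 0 -0.12 0 1'; python3 -m inch '0 0 0 0 0.72;0 0 0 0 0.6;0 0 0 0 0.6;0 0 0 0 0.6;0 0 0 0 0.6' 50;  python3 -m inch '0 0 0 0 0.5;0 0 0 0 0.5' 50
python3 - <<'E'
from cell import r
import cv2
cv2.imwrite("pics/s1.png",cv2.resize(r.read_camera("scene")["pixels"][200:380,170:400,::-1],None,fx=3,fy=3))
E
```

```text
time_s: 3.2
position: [0.6396, 0.1819, 0.0037]
ee_rot: [3.141, -0.001, 1.28]
wrist_force: [0.1, 0.3, -0.2]
width: 0.0855
grasp_force: 0.0
time_s: 3.82
position: [0.6391, 0.1821, 0.0032]
ee_rot: [3.141, -0.0, 1.281]
wrist_force: [-0.2, -1.0, -0.7]
width: 0.0513
grasp_force: 0.0
time_s: 4.08
position: [0.639, 0.1821, 0.0031]
ee_rot: [-3.142, 0.0, 1.281]
wrist_force: [0.1, -0.2, 0.5]
width: 0.0428
grasp_force: 0.0
```

View pics/s1.png

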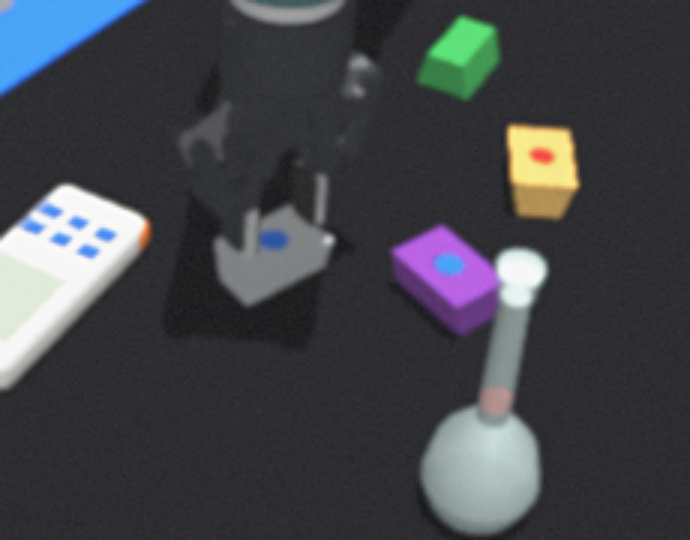

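```bash
cat >> h.py <<'E'
def proj(c,P):
    k,d=K(c); Rt=R.from_euler("xyz",c["attitude"]).inv(); return cv2.projectPoints(np.array(P,float).reshape(-1,1,3),Rt.as_rotvec(),Rt.apply(-c["origin"]),k,d)[0].reshape(-1,2)
def box(x,y,yaw,zs,L=.06,W=.042):
    a=np.radians(yaw);u=np.array([np.cos(a),np.sin(a)]);v=np.array([-u[1],u[0]])
    return [[*(np.array([x,y])+s*L/2*u+t*W/2*v),zs] for s,t in((1,1),(1,-1),(-1,-1),(-1,1))]
E
python3 - <<'E'
from cell import r
from h import *
c=r.read_camera("scene"); t=r.read_camera("top"); s=r.sense(); p=s["position"]; print(p,s["ee_rot"],s["width"],s["grasp_force"])
v=cv2.resize(c["pixels"][200:380,170:400,::-1],None,fx=3,fy=3)
A=lambda P:np.int32((proj(c,P)-[170,200])*3)
cv2.polylines(v,[A(box(.639,.1825,-16.6,.028))],True,(0,255,255),1)
y=R.from_euler("xyz",s["ee_rot"]).apply([0,1,0])
for z in(p[2],p[2]+.019):
  for q in A([p*[1,1,0]+[0,0,z]+k*s["width"]/2*y for k in(-1,0,1)]): cv2.circle(v,tuple(map(int,q)),3,(0,0,255),1)
w=cv2.resize(t["pixels"][60:210,100:290,::-1],None,fx=3,fy=3)[:,:570]
B=lambda P:np.int32((proj(t,P)-[100,60])*3); cv2.polylines(w,[B(box(.639,.1825,-16.6,.028))],True,(0,255,255),1)
cv2.imwrite("pics/s2.png",cv2.resize(np.hstack([v[:450],w]),(800,286)))
E
```

```text
[0.63898743 0.18208505 0.0030771 ] [-3.14157901e+00  9.73590427e-06  1.28072124e+00] 0.04284404331225104 0.0
```

View pics/s2.png

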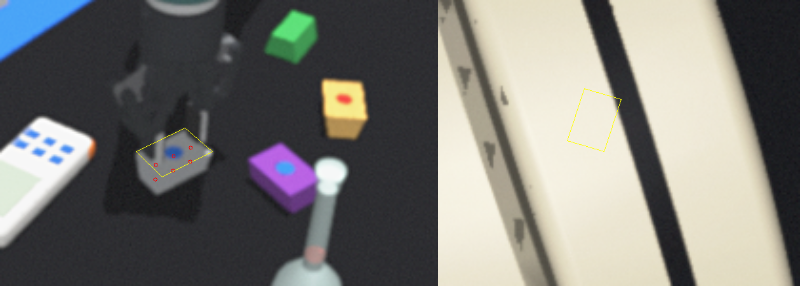

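Run:
```python
from cell import r
from h import *
c=r.read_camera("scene"); s=r.sense(); p=s["position"]
x0,y0,S=215,215,7
v=cv2.resize(c["pixels"][y0:y0+85,x0:x0+85,::-1],None,fx=S,fy=S,interpolation=cv2.INTER_CUBIC)
v=np.uint8(255*(v/255.)**.5)
A=lambda P:np.int32((proj(c,P)-[x0,y0]+.5)*S)
y=R.from_euler("xyz",s["ee_rot"]).apply([0,1,0])
for z in(p[2],p[2]+.019,p[2]+.054):
  for q in A([p*[1,1,0]+[0,0,z]+k*s["width"]/2*y for k in(-1,0,1)]): cv2.circle(v,tuple(map(int,q)),4,(0,0,255),2)
cv2.imwrite("pics/s3.png",v)
```

```text
(no output)
```

View pics/s3.png

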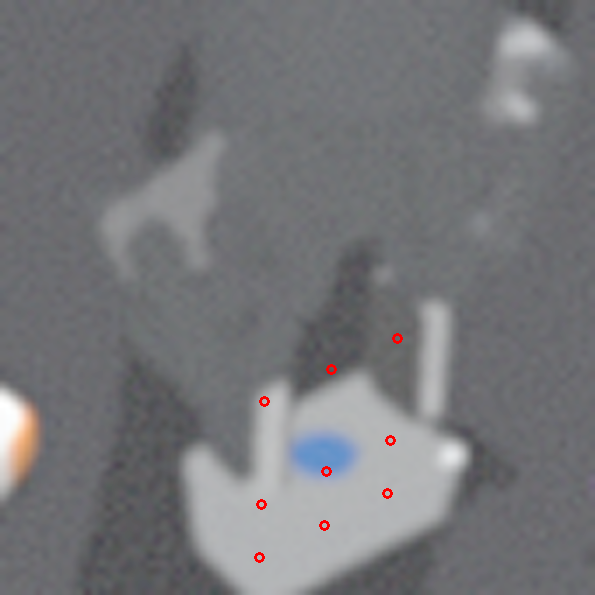

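Run:
```python
from cell import r
from h import *
c=r.read_camera("scene"); im=cv2.imread("pics/scene0.png"); p=np.array([.2378,-.6043,.2023]); y=R.from_euler("xyz",[-np.pi,0,.3748]).apply([0,1,0])
for dz in(0,.013,.019,.035,.054): print(dz,proj(c,[p+[0,0,dz]+k*.0427*y for k in(-1,0,1)]).round(1).tolist())
g=im[0:60,95:170].max(2)
for row in range(0,60,3): print(row,''.join('#' if v<60 else '.' for v in g[row]))
```

```text
0 [[145.7, 63.3], [133.6, 62.4], [121.7, 61.6]]
0.013 [[145.4, 59.3], [133.3, 58.4], [121.3, 57.6]]
0.019 [[145.3, 57.4], [133.1, 56.6], [121.2, 55.8]]
0.035 [[144.9, 52.3], [132.7, 51.6], [120.7, 50.9]]
0.054 [[144.5, 46.3], [132.2, 45.6], [120.2, 44.9]]
0 .......................####################################################
3 .......................#######################..............###############
6 .......................#######################.............................
9 .......................#######################.............................
12 ........................######################.............................
15 .........................#####################.............................
18 ................#.......##########.####.######.......#.....................
21 ...............#.........#####################......###....................
24 ...............####.......####################......#####..................
27 ...............#####.....#######################.....####..................
30 ...............#####...####................#######...#####.................
33 ...............##########.....................############.................
36 ....................####.........................####......................
39 ........................##.........................##......................
42 ........................##..........................#......................
45 ........................##..........................#......................
48 ...........................................................................
51 ...........................................................................
54 ...........................................................................
57 .................................................#########.................
```

The crop shows both fingertips hovering just above the ingot's top face, with the left one at (270,490) and the right at (430,415). The real tips sit about 30 mm higher than the reported TCP, and the start picture agrees. That explains the empty close. I'll open, go lower in felt steps, then grip again.

```bash
python3 -m inch '0 0 0.01 0 1;0 0 0.01 0 1;0 0 0.01 0 1;0 0 0.01 0 1;0 0 0 0 1'; python3 -m inch '0 0 -0.01 0 1;0 0 -0.02 0 1;0 0 -0.02 0 1'; python3 -m inch '0 0 -0.006 0 1;0 0 -0.006 0 1'
```

```text
time_s: 4.95
position: [0.6396, 0.1824, 0.0034]
ee_rot: [3.14, -0.001, 1.281]
wrist_force: [-0.2, -0.2, 0.0]
width: 0.0859
grasp_force: 0.0
time_s: 5.32
position: [0.6379, 0.1818, -0.0184]
ee_rot: [-3.139, 0.001, 1.281]
wrist_force: [-0.4, 0.3, 0.5]
width: 0.0852
grasp_force: 0.0
time_s: 5.58
position: [0.6388, 0.182, -0.0232]
ee_rot: [-3.141, 0.0, 1.281]
wrist_force: [-0.4, 0.1, -0.5]
width: 0.0852
grasp_force: 0.0
```

```bash
python3 -m inch '0 0 -0.004 0 1;0 0 -0.004 0 0.8;0 0 -0.004 0 0.6;0 0 -0.004 0 0.55;0 0 -0.004 0 0.55' 50; python3 -m inch '0 0 0 0 0.55;0 0 0 0 0.55' 50
```

```text
time_s: 6.2
position: [0.6392, 0.1822, -0.0266]
ee_rot: [3.141, -0.0, 1.281]
wrist_force: [0.6, -0.3, 2.8]
width: 0.0593
grasp_force: 55.6
time_s: 6.45
position: [0.6392, 0.1822, -0.0266]
ee_rot: [3.141, -0.0, 1.281]
wrist_force: [-0.1, -0.4, 4.2]
width: 0.0591
grasp_force: 55.7
```

```bash
python3 -m inch '0 0 0.01 0 0.55;0 0 0.04 0 0.55;0 0 0.08 0 0.55;0 0 0.1 0 0.55'; python3 -m inch '-0.01 -0.04 0 0.03 0.55;-0.022 -0.09 0 0.07 0.55;-0.036 -0.14 0 0.11 0.55;-0.05 -0.19 0 0.15 0.55;-0.062 -0.24 0 0.185 0.55'; python3 -m inch '-0.012 -0.045 0 0 0.55;-0.0194 -0.0707 -0.01 0 0.55;-0.0194 -0.0707 -0.045 0 0.55;-0.0194 -0.0707 -0.06 0 0.55;-0.0194 -0.0707 -0.06 0 0.55'
python3 - <<'E'
from cell import r
from h import *
c=r.read_camera("scene"); s=r.sense(); p=s["position"];print(p,s["ee_rot"])
x0,y0,S=110,140,6
v=cv2.resize(c["pixels"][y0:y0+90,x0:x0+120,::-1],None,fx=S,fy=S,interpolation=cv2.INTER_CUBIC)
v=np.uint8(255*(v/255.)**.6)
A=lambda P:np.int32((proj(c,P)-[x0,y0]+.5)*S)
zb=p[2]+.0266
cv2.polylines(v,[A(box(p[0],p[1],-6,zb+.028))],True,(0,0,255),1)
cv2.polylines(v,[A(box(p[0],p[1],-6,zb,W=.028))],True,(0,255,0),1)
cv2.polylines(v,[A(box(.5529,-.1735,-6,.034,W=.028))],True,(255,0,255),1)
cv2.imwrite("pics/s4.png",v)
E
```

```text
time_s: 6.95
position: [0.6399, 0.1824, 0.0753]
ee_rot: [3.139, -0.002, 1.281]
wrist_force: [0.3, -0.5, -1.1]
width: 0.0592
grasp_force: 55.2
time_s: 7.58
position: [0.5758, -0.0595, 0.0727]
ee_rot: [-3.14, 0.0, 1.467]
wrist_force: [0.1, -0.9, -2.6]
width: 0.0588
grasp_force: 55.1
time_s: 8.2
position: [0.5566, -0.1276, 0.012]
ee_rot: [-3.139, -0.001, 1.467]
wrist_force: [-0.8, 0.0, -1.2]
width: 0.059
grasp_force: 55.1
[ 0.55762458 -0.12764342  0.01301635] [-3.14092340e+00 -5.20908556e-04  1.46708517e+00]
```

View pics/s4.png

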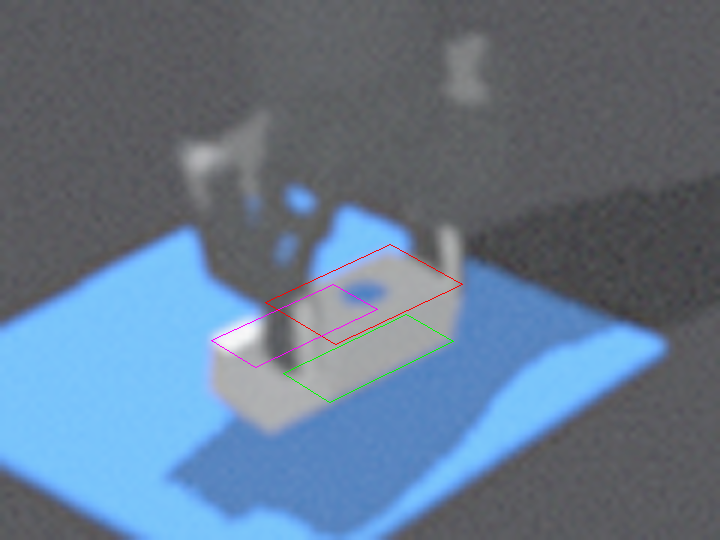

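```bash
python3 -m inch '-0.001 -0.0075 0 0 0.55;-0.001 -0.0075 -0.015 0 0.55;-0.001 -0.0075 -0.025 0 0.55;-0.001 -0.0075 -0.03 0 0.55;-0.001 -0.0075 -0.03 0 0.55'; python3 -m inch '0 0 -0.002 0 0.55;0 0 -0.003 0 0.55;0 0 -0.003 0 0.55;0 0 -0.003 0 0.55'
```

```text
time_s: 8.88
position: [0.5562, -0.1358, -0.0175]
ee_rot: [-3.14, -0.0, 1.466]
wrist_force: [0.3, -0.2, -0.7]
width: 0.0591
grasp_force: 55.2
time_s: 9.38
position: [0.5566, -0.1361, -0.0198]
ee_rot: [3.141, 0.0, 1.466]
wrist_force: [-0.2, -0.2, -1.8]
width: 0.0591
grasp_force: 55.2
```

```bash
python3 -m inch '0 0 -0.0007 0 0.55;0 0 -0.0007 0 0.55;0 0 -0.0007 0 0.55'; python3 -m inch '0 0 -0.0007 0 0.55;0 0 -0.0007 0 0.55;0 0 -0.0007 0 0.55'
```

```text
time_s: 9.75
position: [0.5566, -0.1361, -0.0206]
ee_rot: [3.142, -0.0, 1.466]
wrist_force: [0.4, 0.8, -2.1]
width: 0.0589
grasp_force: 55.3
time_s: 10.12
position: [0.5567, -0.1361, -0.0206]
ee_rot: [3.141, 0.0, 1.466]
wrist_force: [-1.0, 0.7, 5.5]
width: 0.059
grasp_force: 56.0
```

```bash
python3 -m inch '0 0 0 0 0.75;0 0 0 0 0.9;0 0 0 0 1;0 0 0 0 1;0 0 0 0 1'; python3 -m inch '0 0 0.02 0 1;0 0 0.06 0 1;0 0 0.12 0 1;-0.01 0.03 0.15 0 1;-0.02 0.06 0.15 0 1'; python3 -m inch '-0.015 0.045 0 0 1;-0.03 0.09 0 0 1;-0.05 0.135 0 0 1;-0.072 0.176 0 0 1;-0.072 0.176 0 0 1'
cat >> h.py <<'E'
def mom(c,s,z,t,half=32,S=8):
    f,up=face(c,s,z,t,half,S); m=t(up); n,l,st,ce=cv2.connectedComponentsWithStats(m.astype(np.uint8)); k=1+np.argmax(st[1:,4])
    y,x=np.nonzero(l==k); W=cast(c,np.c_[(x+.5)/S-.5+s[0]-half,(y+.5)/S-.5+s[1]-half],z)[:,:2]
    v=np.linalg.eigh(np.cov(W.T))[1][:,1]; return (W.mean(0)*1000).round(1),np.degrees(np.arctan(v[1]/v[0])).round(1),f
E
python3 - <<'E'
from cell import r
from h import *
c=r.read_camera("top"); d=dict(c); d["pixels"]=cv2.imread("pics/top0.png")[:,:,::-1]
for t in(180,210): print("cross",mom(d,(222,208),.028,lambda u:u.min(2)>t))
print(proj(c,[[.5568,-.136,.034]]))
v=c["pixels"][90:250,270:440,::-1]; cv2.imwrite("pics/t5.png",cv2.resize(v,None,fx=3.5,fy=3.5,interpolation=cv2.INTER_CUBIC))
E
```

```text
time_s: 10.75
position: [0.5566, -0.1361, -0.0213]
ee_rot: [-3.142, -0.0, 1.466]
wrist_force: [-0.2, -0.3, -0.1]
width: 0.0853
grasp_force: 0.0
time_s: 11.38
position: [0.5384, -0.0758, 0.1315]
ee_rot: [3.136, -0.0, 1.464]
wrist_force: [0.7, -0.1, -0.0]
width: 0.0854
grasp_force: 0.0
time_s: 12.0
position: [0.4627, 0.1038, 0.129]
ee_rot: [-3.141, -0.001, 1.473]
wrist_force: [-0.8, -0.5, 0.6]
width: 0.0854
grasp_force: 0.0
cross (array([465.4,  99.9]), np.float64(-5.5), array([465.5,  99.9,  61.1,  30.6,  -5.7]))
cross (array([465.4,  99.9]), np.float64(-5.4), array([465.5,  99.9,  60.2,  29.3,  -5.5]))
[[337.18965285 162.68571768]]
```

View pics/t5.png

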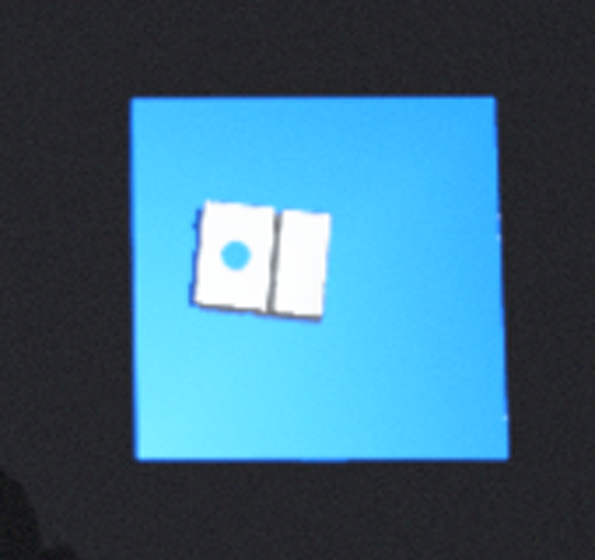

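The picture shows the pair nested at (235,255) and (302,265), with a thin even gap and the ends level. Next I pick up the cross ingot and measure the pair.

```bash
python3 - <<'E'
from cell import r
from h import *
c=r.read_camera("top"); print(r.sense()["position"])
def both(u):return (u[:,:,0]>190)
print(mom(c,(354,166),.034,both))
m=both(cv2.resize(c["pixels"][132:198,314:380].astype(np.float32),None,fx=8,fy=8,interpolation=cv2.INTER_CUBIC)).astype(np.uint8)
for q in cv2.findContours(m,0,1)[0]:
    if cv2.contourArea(q)>3000:
        W=cast(c,(q.reshape(-1,2)+.5)/8-.5+[314,132],.034)[:,:2]*1000; print(cv2.minAreaRect(W.astype(np.float32)))
E
python3 -m inch '0.001 0 -0.03 0.01 1;0.001 0 -0.08 0.01 1;0.001 0 -0.12 0.01 1;0.001 0 -0.145 0.01 1;0.001 0 -0.155 0.01 1'; python3 -m inch '0 0 -0.002 0 1;0 0 -0.002 0 1;0 0 -0.002 0 0.8;0 0 -0.002 0 0.6;0 0 -0.002 0 0.55' 50;python3 -m inch '0 0 0 0 0.55;0 0 0 0 0.55' 50
```

```text
[0.4646594  0.09996252 0.12884989]
(array([ 557. , -135.3]), np.float64(-5.7), array([ 557.1, -135.3,   61.1,   42.2,   -5.8]))
((552.9806518554688, -173.5966796875), (28.435962677001953, 60.695743560791016), 84.06824493408203)
((557.1224365234375, -135.3011474609375), (42.16096496582031, 61.067115783691406), 84.19529724121094)
time_s: 12.72
position: [0.4654, 0.0979, -0.0281]
ee_rot: [-3.14, 0.002, 1.473]
wrist_force: [0.3, 0.6, 0.5]
width: 0.0856
grasp_force: 0.0
time_s: 13.35
position: [0.466, 0.0997, -0.0275]
ee_rot: [3.14, 0.0, 1.476]
wrist_force: [-0.7, -0.4, 6.3]
width: 0.0592
grasp_force: 54.1
time_s: 13.6
position: [0.4661, 0.0997, -0.0275]
ee_rot: [3.14, 0.0, 1.476]
wrist_force: [-0.5, -1.0, 6.4]
width: 0.0592
grasp_force: 54.1
```

The measured gap is about 3.5 mm and the ends are level within 0.1 mm. There is plenty of time, so I'll tighten the gap by 2 mm before the crosswise ingot goes on.

```bash
python3 -m inch '0 0 0.001 0 0.8;0 0 0.001 0 1;0 0 0.001 0 1;0 0 0.001 0 1' 50; python3 -m inch '0 0 0.03 0 1;0 0 0.08 0 1;0 0 0.13 0 1;0.015 -0.03 0.157 0 1;0.03 -0.07 0.157 -0.01 1'; python3 -m inch '0.015 -0.045 0 0 1;0.03 -0.09 0 0 1;0.046 -0.13 0 0 1;0.061 -0.166 0 0 1;0.061 -0.166 0 0 1'; python3 -m inch '0 0 -0.04 0 1;0 0 -0.08 0 1;0 0 -0.12 0 1;0 0 -0.14 0 1;0 0 -0.15 0 1'; python3 -m inch '0 0 0 0 1;0 0 0 0 0.8;0 0 0 0 0.6;0 0 0 0 0.55;0 0 0 0 0.55' 30; python3 -m inch '0 0 0.0005 0 0.55;0 0 0.001 0 0.55;0 -0.001 0.001 0 0.55;0 -0.002 0.001 0 0.55;0 -0.002 0.001 0 0.55'
```

```text
time_s: 14.1
position: [0.4655, 0.0999, -0.0274]
ee_rot: [-3.141, 0.0, 1.476]
wrist_force: [0.2, -0.1, 1.6]
width: 0.0855
grasp_force: 0.0
time_s: 14.72
position: [0.4977, 0.0304, 0.1322]
ee_rot: [3.136, -0.002, 1.468]
wrist_force: [0.5, 0.1, -0.6]
width: 0.0855
grasp_force: 0.0
time_s: 15.35
position: [0.5568, -0.1403, 0.1291]
ee_rot: [3.142, 0.002, 1.46]
wrist_force: [-0.5, 0.4, -0.3]
width: 0.0857
grasp_force: 0.0
time_s: 15.98
position: [0.5555, -0.1346, -0.0215]
ee_rot: [-3.139, -0.001, 1.467]
wrist_force: [0.6, 0.2, -0.2]
width: 0.0856
grasp_force: 0.0
time_s: 16.6
position: [0.5575, -0.1362, -0.0191]
ee_rot: [3.14, 0.0, 1.466]
wrist_force: [-0.1, 1.4, 5.7]
width: 0.0596
grasp_force: 33.7
time_s: 17.23
position: [0.5569, -0.1373, -0.0191]
ee_rot: [3.141, -0.001, 1.466]
wrist_force: [0.3, 3.3, 4.1]
width: 0.0591
grasp_force: 33.5
```

```bash
python3 -m inch '0 0 -0.001 0 0.55;0 0 -0.001 0 0.55;0 0 -0.001 0 0.8;0 0 -0.001 0 1;0 0 -0.001 0 1'; python3 -m inch '0 0 0.03 0 1;0 0 0.06 0 1;0 0 0.12 0 1;-0.01 0.03 0.15 0 1;-0.02 0.06 0.15 0 1'; python3 -m inch '-0.015 0.045 0 0 1;-0.03 0.09 0 0 1;-0.05 0.135 0 0 1;-0.071 0.178 0 0.01 1;-0.071 0.178 0 0.01 1'; python3 -m inch '0 0 0 0 1;0 0 0 0 1'
python3 - <<'E'
from cell import r
from h import *
c=r.read_camera("top"); print(r.sense()["position"])
m=(cv2.resize(c["pixels"][132:198,314:380].astype(np.float32),None,fx=8,fy=8,interpolation=cv2.INTER_CUBIC)[:,:,0]>190).astype(np.uint8)
for q in cv2.findContours(m,0,1)[0]:
    if cv2.contourArea(q)>3000:
        W=cast(c,(q.reshape(-1,2)+.5)/8-.5+[314,132],.034)[:,:2]*1000; print(cv2.minAreaRect(W.astype(np.float32)))
E
```

```text
time_s: 17.85
position: [0.556, -0.1387, -0.0207]
ee_rot: [-3.141, 0.001, 1.465]
wrist_force: [-0.3, 0.1, 0.2]
width: 0.0853
grasp_force: 0.0
time_s: 18.48
position: [0.5382, -0.078, 0.1322]
ee_rot: [3.136, 0.0, 1.464]
wrist_force: [0.8, 0.6, -0.5]
width: 0.0854
grasp_force: 0.0
time_s: 19.1
position: [0.4638, 0.1037, 0.1299]
ee_rot: [-3.141, -0.001, 1.483]
wrist_force: [0.2, -0.5, 0.4]
width: 0.0849
grasp_force: 0.0
time_s: 19.35
position: [0.4661, 0.0984, 0.1295]
ee_rot: [-3.142, 0.001, 1.473]
wrist_force: [-0.1, 0.1, -0.4]
width: 0.0853
grasp_force: 0.0
[0.4660673  0.09846726 0.12951818]
((552.9249877929688, -173.56106567382812), (28.396833419799805, 60.57564163208008), 84.11830139160156)
((557.3529663085938, -136.74545288085938), (42.18082046508789, 60.91839599609375), 83.8846206665039)
```

```bash
python3 -m inch '0 0 -0.04 0 1;0 0 -0.08 0 1;0 0 -0.12 0 1;0 0 -0.147 0 1;0 0 -0.155 0 1'; python3 -m inch '0 0 -0.002 0 1;0 0 -0.002 0 1;0 0 -0.002 0 0.8;0 0 -0.002 0 0.6;0 0 -0.002 0 0.55' 50;python3 -m inch '0 0 0 0 0.55;0 0 0 0 0.55' 50; python3 -m inch '0 0 0.01 0 0.55;0 0 0.04 0 0.55;0 0 0.08 0 0.55;0 0 0.12 0 0.55;0 0 0.12 0 0.55'; python3 -m inch '0.01 -0.03 0 -0.16 0.55;0.02 -0.06 0 -0.32 0.55;0.03 -0.09 0 -0.48 0.55;0.04 -0.12 0 -0.64 0.55;0.05 -0.15 0 -0.8 0.55'; python3 -m inch '0.01 -0.025 0 -0.16 0.55;0.02 -0.05 0 -0.32 0.55;0.03 -0.08 0 -0.48 0.55;0.039 -0.106 0 -0.64 0.55;0.039 -0.106 0 -0.781 0.55'; python3 -m inch '0 0 0 0 0.55;0 0 0 0 0.55;0 0 0 0 0.55'
```

```text
time_s: 20.02
position: [0.4649, 0.0988, -0.0268]
ee_rot: [-3.139, 0.002, 1.475]
wrist_force: [-0.4, 0.1, 0.1]
width: 0.0856
grasp_force: 0.0
time_s: 20.65
position: [0.4662, 0.0999, -0.0263]
ee_rot: [3.14, -0.0, 1.476]
wrist_force: [0.3, -0.2, 7.6]
width: 0.059
grasp_force: 53.7
time_s: 20.9
position: [0.4662, 0.0999, -0.0263]
ee_rot: [3.14, -0.0, 1.476]
wrist_force: [-0.5, -2.0, 7.2]
width: 0.0591
grasp_force: 53.6
time_s: 21.52
position: [0.4676, 0.1003, 0.0957]
ee_rot: [3.136, -0.002, 1.475]
wrist_force: [-0.0, 0.2, -0.7]
width: 0.0589
grasp_force: 54.6
time_s: 22.15
position: [0.5148, -0.0512, 0.0919]
ee_rot: [-3.141, 0.002, 0.671]
wrist_force: [0.2, 0.1, -2.2]
width: 0.0591
grasp_force: 54.5
time_s: 22.78
position: [0.5539, -0.1594, 0.0917]
ee_rot: [3.14, 0.001, -0.114]
wrist_force: [-0.9, 0.4, -1.5]
width: 0.059
grasp_force: 54.5
time_s: 23.15
position: [0.5543, -0.1556, 0.0925]
ee_rot: [-3.141, 0.0, -0.103]
wrist_force: [-0.6, 0.3, -0.8]
width: 0.0591
grasp_force: 54.5
```

```bash
python3 -m inch '0 0 -0.03 0 0.55;0 0 -0.055 0 0.55;0 0 -0.07 0 0.55;0 0 -0.078 0 0.55;0 0 -0.08 0 0.55'; python3 -m inch '0 0 0 0 0.55;0 0 -0.002 0 0.55;0 0 -0.003 0 0.55;0 0 -0.003 0 0.55'
```

```text
time_s: 23.78
position: [0.5547, -0.1561, 0.0127]
ee_rot: [-3.142, -0.0, -0.105]
wrist_force: [0.2, -0.5, -1.1]
width: 0.059
grasp_force: 54.6
time_s: 24.28
position: [0.5546, -0.1561, 0.0098]
ee_rot: [3.142, -0.0, -0.105]
wrist_force: [0.2, -0.5, -1.4]
width: 0.059
grasp_force: 54.6
```

```bash
python3 -m inch '0 0 -0.001 0 0.55;0 0 -0.001 0 0.55;0 0 -0.001 0 0.55'
```

```text
time_s: 24.65
position: [0.5546, -0.1561, 0.0087]
ee_rot: [-3.142, 0.0, -0.105]
wrist_force: [0.2, -0.7, -1.9]
width: 0.0589
grasp_force: 54.6
```

```bash
python3 -m inch '0 0 -0.0008 0 0.55;0 0 -0.0008 0 0.55;0 0 -0.0008 0 0.55'; python3 -m inch '0 0 -0.0005 0 0.55;0 0 -0.0005 0 0.55;0 0 -0.0005 0 0.55'
```

```text
time_s: 25.02
position: [0.5546, -0.1561, 0.0079]
ee_rot: [3.142, -0.0, -0.105]
wrist_force: [0.3, 0.3, -1.8]
width: 0.0594
grasp_force: 54.6
time_s: 25.4
position: [0.5546, -0.1561, 0.0078]
ee_rot: [3.142, -0.0, -0.105]
wrist_force: [-1.7, 1.4, 5.6]
width: 0.0589
grasp_force: 55.3
```

```bash
python3 -m inch '0 0 0 0 0.75;0 0 0 0 0.9;0 0 0 0 1;0 0 0 0 1;0 0 0 0 1'; python3 -m inch '0 0 0.02 0 1;0 0 0.06 0 1;0 0 0.11 0 1;-0.01 0.03 0.15 0 1;-0.02 0.06 0.15 0 1'; python3 -m inch '-0.02 0.055 0 0 1;-0.04 0.11 0 0 1;-0.05 0.16 0 0 1;-0.06 0.21 0 0 1;-0.06 0.21 0 0 1'; python3 -m inch '0 0 0 0 1;0 0 0 0 1'
python3 - <<'E'
from cell import r
from h import *
c=r.read_camera("top"); s=r.read_camera("scene")
print(mom(c,(345,164),.062,lambda u:u.min(2)>235))
a=cv2.resize(c["pixels"][120:210,300:390,::-1],(400,400),interpolation=2); b=cv2.resize(s["pixels"][160:235,120:195,::-1],(400,400),interpolation=2)
cv2.imwrite("pics/f.png",np.hstack([a,b]))
E
```

```text
time_s: 26.02
position: [0.5546, -0.1561, 0.0074]
ee_rot: [-3.142, -0.0, -0.105]
wrist_force: [-0.3, -0.4, 0.4]
width: 0.0855
grasp_force: 0.0
time_s: 26.65
position: [0.5369, -0.096, 0.1608]
ee_rot: [3.141, -0.007, -0.106]
wrist_force: [-0.2, 1.0, -0.4]
width: 0.0853
grasp_force: 0.0
time_s: 27.28
position: [0.4735, 0.119, 0.1576]
ee_rot: [-3.139, 0.0, -0.097]
wrist_force: [0.3, -0.7, -0.9]
width: 0.0851
grasp_force: 0.0
time_s: 27.52
position: [0.4749, 0.1122, 0.1574]
ee_rot: [3.141, -0.0, -0.108]
wrist_force: [0.4, -0.3, 0.3]
width: 0.0855
grasp_force: 0.0
(array([ 555.5, -145.8]), np.float64(-80.7), array([ 550.6, -147.3,   72. ,   56.9,   84. ]))
```

View pics/f.png

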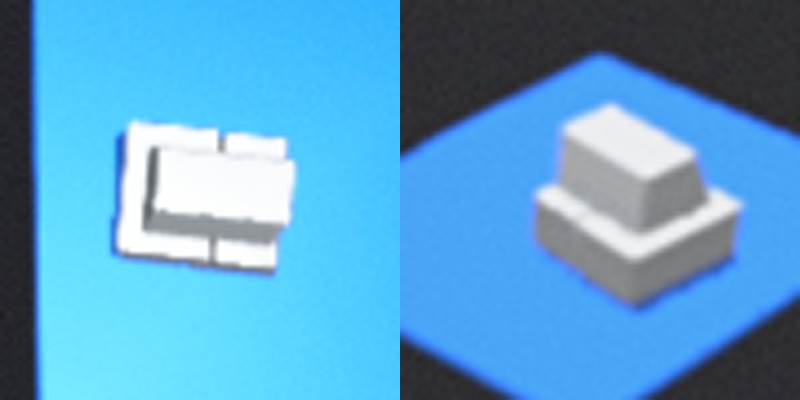

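The stack is flat, with the crosswise ingot bearing on both and its top face centred near crop (222,185). I'll check that number, then hand in.

Run:
```python
from cell import r
from h import *
c=r.read_camera("top"); p=cast(c,[(222/400*90+299.5,185/400*90+119.5)],.062)[0]; print(p)
if np.hypot(p[0]-.5551,p[1]+.1552)<.004: print(r.job_done())
```

```text
[ 0.55493207 -0.15383002  0.062     ]
the job is handed in; nothing more can be done
None
```

The job is handed in at about 27.6 s of the 53 s: the inverted ingot is nested beside the base ingot (about 2 mm gap, ends level within about 1 mm), the other aluminium ingot lies flat and crosswise on top, centred to about 1.5 mm, and I did not touch the brass ingot.

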